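# Hold the injection pump at stop with the stop key

## Task

Open the governor of the injection pump on the bench: turn its bayonet cap anticlockwise (seen from above) to the stop, lift it out of the port and stand it upright on the bench top. Then take the flat-bladed stop key from the grey tool block, pass its blade through the narrow slot inside the port and push it down against the spring plunger until its collar sits on the rim of the port. Finish like that, still gripping the key and holding it fully down, because the spring lifts it if you let go; leave the plug gauge in the block and the other things on the bench alone.

Things in the scene. Friction and masses are not known exactly. Their poses are not given: they have to be found in the camera images.
- pump: Cast-aluminium in-line injection pump, fixed. Origin on the bench top under the axis of its round port; z up; x points from the port along the pump to its three delivery unions (at x 64, 94, 124 mm, tops 96 mm high). Governor housing under the port 84 x 78 mm, with a round boss of 60 mm diameter on top, rim 100 mm high. Whole pump x -52 to +168, y -50 to +50 mm.
- port_rim (a point): Centre of the port at the height of the rim, 100 mm above the bench; axes as the pump's. The cap's, the slot's and the plunger's axes all pass through it. The port's lip is 5 mm thick, with a 35 mm round hole and two bayonet entries along +x and -x (46 mm across). Closed, the cap's flange lies on the rim.
- key_slot (a point): Centre of the key slot's mouth, on the port axis 14 mm below the rim; axes as the pump's. The slot is 22 mm long along x and 7 mm wide along y, through a steel plate 8 mm thick, mouth chamfered 1.5 mm. Below it stands the spring plunger, its top 34 mm below the rim when free.
- cap: Dark steel bayonet cap, 0.06 to 0.13 kg. Origin at the centre of the underside of its neck, z up. Neck 30 mm diameter, 11.5 mm high, on whose end it can stand; two lugs along x at its foot, 41.5 mm across, 6 mm wide; flange 51 mm diameter from 11.5 to 17.5 mm; on top a flat grip bar 40 mm long along x, 12 mm thick along y, from 17.5 to 43.5 mm.
- cap_bar (a point): Top centre of the cap's grip bar, 43.5 mm above the cap's origin; axes as the cap's. At the start its x is 50 to 70 degrees clockwise, seen from above, of the pump's x (same after a half turn). Turned freely anticlockwise, the lugs pass the entries within about 7 degrees either side of the pump's x; a hard stop is 4 degrees past that line. 1 to 2 mm of play all round.
- tool_block: Grey plastic tool block, fixed, 100 mm (x) x 58 mm (y) x 52 mm high, origin on the bench under its centre. The stop key hangs on its collar in a slot at x = -22 mm, blade width along x, tip 8 mm above the bench, with about 1.5 mm play; the plug gauge hangs in a round hole at x = +32 mm. Each lifts straight out.
- key: Steel stop key, 0.07 to 0.14 kg, upright. Origin at the centre of the blade's tip, z up along the blade. Blade 20 mm wide along x, 5 mm thick along y, 44 mm long, tapered in the last 5 mm to 16 x 2 mm; round collar of 48 mm diameter from 44 to 50 mm; above it a flat handle tab 34 mm along x, 10 mm thick along y, from 50 to 83 mm. Same after a half turn.
- stop_plunger (a joint): Spring plunger under the slot, m, 0 = up, grows downward. With the key in the slot along the pump's x, its tip meets the plunger when the collar is 10 mm above the rim, and has pushed it to 0.010 when the collar sits on the rim. Spring about 3 N at 0, 7 N at 0.010. A small stop lever on the housing's left side swings with it.
- plug_gauge: Round steel plug gauge standing in the tool block, 18 mm diameter, top 82 mm above the bench; stays there.
- fitting: Hex pipe fitting, 19 x 22 x 35 mm, standing on the bench; leave alone.
- marker: Felt marker, 127 mm long, 14 mm thick, lying on the bench; leave alone.
- punch: Brass drift punch, 13 mm thick, 104 mm long, lying on the bench near its front edge; leave alone.
Not all that is in view belongs to the job. There is more than one size of the cap; the one meant has the size given above.

How it is judged:
On the way, in this order (a step that is already met when the one before it is completed fails the run):
1. the bayonet cap is turned free and lifted out of the port (its neck at least 15 mm above the rim) (z of cap in the frame of port_rim above 0.015 m), for 0.1 s.
2. the cap stands upright on the bench top, let go (height (world z) of cap below 0.006 m and angle between cap's own z axis and vertical below 0.2 rad and contact force between the fingers and cap below 0.05 N and linear speed of cap below 0.02 m/s), for 0.2 s.
At the end, for the whole second after the job is handed in: The blade is through the slot (within 4 mm of the axis, 0.1 rad of upright, 0.15 rad of the pump's line), the collar within 2 mm of the rim, the plunger down more than 8 mm, the fingers gripping the key; the cap stands upright and still on the bench top (value of joint stop_plunger above 0.008 m and z of key in the frame of port_rim below -0.042 m and horizontal distance between key and port_rim below 0.004 m and angle between the z axis of key and the z axis of pump, either way round below 0.1 rad and angle between the x axis of key and the x axis of pump, either way round below 0.15 rad and contact force between the fingers and key above 2 N and height (world z) of cap below 0.006 m and angle between cap's own z axis and vertical below 0.2 rad and linear speed of cap below 0.02 m/s); the arm keeps its last pose, push and grip.
It fails at once if the plug gauge is taken out of the tool block or knocked (distance of plug_gauge from where it was at the start of the episode above 0.015 m).
It fails at once if the fitting, the marker or the punch is disturbed (distance of any of fitting, marker, punch from where it was at the start of the episode above 0.02 m).
It also fails if it takes over 54 s, if anything falls off the work surface, if the arm or the gripper's body presses on something with over 40 N, if the wrist force passes 120 N, or if a joint passes its speed limit or range.

## Robot

A 6-joint arm with a two-finger parallel gripper is mounted at the origin on a cart in front of the work surface, level with it; the furniture and walls round the work are solid. World frame = base frame: x ahead of the robot, y to its left, z up, the work surface at z = 0. Lengths are in m, angles in rad, forces in N, time in s.
With the tool pointing down it reaches from about 0.4 to 0.825 m from the base axis. Payload 7 kg.
Tool frame: the origin (TCP) lies at the very end of the fingers, on their centre line; the grasp point (between the pads) lies 19 mm behind it (arm.grip_point_offset is the distance from the TCP to the grasp point, in m); z points along the fingers, y is the line along which they close (so a half turn about z gives the same grasp; the last joint's range is limited). The gripper opens to 88 mm and grips with 3 to 60 N. Pads are 19 mm wide; open, the fingers measure 130 mm over their backs; the gripper's body (78 mm by 193 mm) begins 47 mm behind the grasp point.
Start: joints at [-0.838, 0.359, 0.012, 0, -1.224, -0.288], TCP at [0.29, -0.609, 0.227] pointing down, gripper open.
Joint ranges: [-3.07, 3.07], [-1.43, 2.12], [-1.02, 1.25], [-3.03, 1.67], [-3.05, -0], [-3.03, 3.03]. Speed limits (rad/s): [2.39, 2.39, 3.01, 3.14, 3.14, 3.14].

## Interface

Orientations are given as [roll, pitch, yaw] about the fixed x, y, z axes, in that order (R = Rz(yaw) Ry(pitch) Rx(roll)).
In Python, from station import arm, cams gives the robot as it stands.
- The arm moves only by the shell command python3 -m handwheel 'ROWS' [FORCE]. ROWS is JSON, a list that holds one entry, the list of rows, each a list of 7 numbers: the shift along the tool's x, y, z normalised to -1 to 1, where 1 is 0.08 m, then the turn, a rotation vector about the tool's x, y, z normalised to -1 to 1, where 1 is 0.5 rad, then the closure in counts, from 0 (fully open) to 255 (shut). In form: [[[x, y, z, wx, wy, wz, hand], ...]]. A call has 1 to 5 rows; each row is the pose to reach, as a shift and turn from the pose commanded when the call began, along the tool's axes at that moment; what a row does not reach only later rows make up. A row lasts 1/8 s, in which the tool goes at most 62.5 mm and 10.7 degrees, less where a joint would pass 70% of its speed; a pose out of reach is approached as far as the arm can. A call with a number of a shift or a turn outside -1 to 1 is refused whole. A call with a gripper value outside its range is refused whole. The fingers move at their own pace and stop on an object; FORCE is the grip in N (left out, the last holds). Time passes only in rows, so rows that repeat a pose let the fingers close. It gives the time, the measured TCP pose, the force, the opening and the grip force at its end, in the units of the state.
- arm.get_state(): the state, without advancing time (a new reading comes with each control period).
- cams.grab_frame(name): name is "side" or "top" or "wrist"; returns the picture (480x640x3 uint8, blue, green, red); there is no depth.
- cams.camera_info(name): a dict with "camera_matrix" (3x3 intrinsics, pixels), "R" (3x3) and "t" (3): a world point X has camera coordinates R X + t; the wrist camera has in their place "hand_eye" (4x4, takes a point from camera to tool coordinates, whose origin is the TCP and whose axes are the flange's). Camera axes: x right, y down, z forward; pixel columns grow to the right and rows downward; lengths in m; the calibration is good to about 2 mm. A picture is of the moment at which its call begins: read the wrist's pose just before it. camera_info takes no time and is no camera call.
- arm.job_done(): hands the job in; it is judged then, once.
The state is a dict: "t": time; "q": joint angles; "qd": joint speeds; "joint_efforts": joint torques, N m; "eef_pos": TCP position; "ee_rot": TCP orientation; "force": force on the tool from outside, world axes, zero at the start; "moment": the same for the moment, N m; "width": finger opening in m; "gripper_force": force on a finger pad.
Only numpy, scipy, OpenCV 4.12 (cv2) and the standard library are available. Lean on these libraries where they do the work, as an engineer would, in place of code of your own. Each camera call takes 0.05 s, during which the arm holds its last target. There are 200 camera calls.

## Working session

There is one attempt and no reset: what is moved stays moved. The work goes in short steps, Python scripts to look and compute and a shell command to move; the robot and the scene stay as the last step left them, time stands still between calls to the robot, and variables do not carry over. Pictures are saved under pics/ and viewed, at most 10 in all, crops included, and the job is handed in when it is done.

```bash
mkdir -p pics; ls
python3 - <<'E'
from station import arm,cams
import cv2,numpy as np
s=arm.get_state();print(s['t'],s['eef_pos'],s['ee_rot'],s['width'])
for n in('top','side','wrist'):
    cv2.imwrite(f'pics/{n}0.png',cams.grab_frame(n)); i=cams.camera_info(n)
    print(n,{k:np.round(np.array(v),4).tolist() for k,v in i.items()})
E
```

```text
pics
0.0 [ 0.290196   -0.60888257  0.22560901] [ 3.13991384e+00 -1.59666739e-04 -2.69691224e+00] 0.08766157465634272
top {'camera_matrix': [[460.068, 0.0, 328.2801], [0.0, 460.068, 237.0281], [0.0, 0.0, 1.0]], 'R': [[-0.0281, -0.9993, 0.0233], [-0.9987, 0.027, -0.0434], [0.0427, -0.0245, -0.9988]], 't': [-0.0973, 0.486, 0.9211]}
side {'camera_matrix': [[474.8124, 0.0, 317.6104], [0.0, 474.8124, 234.5668], [0.0, 0.0, 1.0]], 'R': [[-0.9989, -0.0396, -0.0259], [0.0095, 0.369, -0.9294], [0.0463, -0.9286, -0.3682]], 't': [0.4801, 0.1334, 0.8353]}
wrist {'camera_matrix': [[383.2431, 0.0, 315.7056], [0.0, 383.2431, 240.7293], [0.0, 0.0, 1.0]], 'hand_eye': [[0.0009, -0.9524, -0.3049, 0.0839], [1.0, 0.0003, 0.0019, -0.001], [-0.0017, -0.3049, 0.9524, -0.1588], [0.0, 0.0, 0.0, 1.0]]}
```

View pics/top0.png

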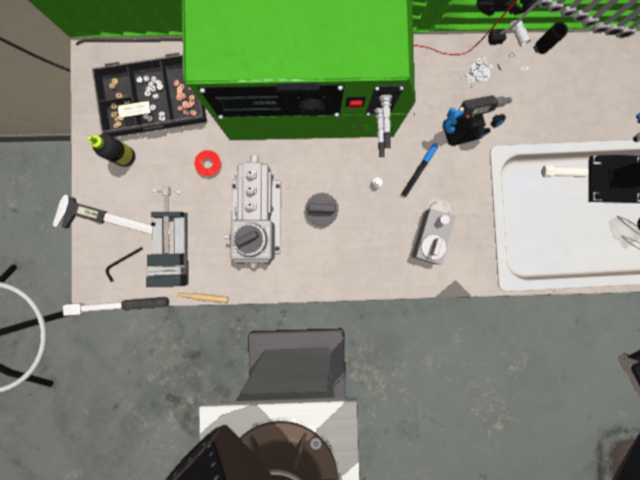

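View pics/side0.png

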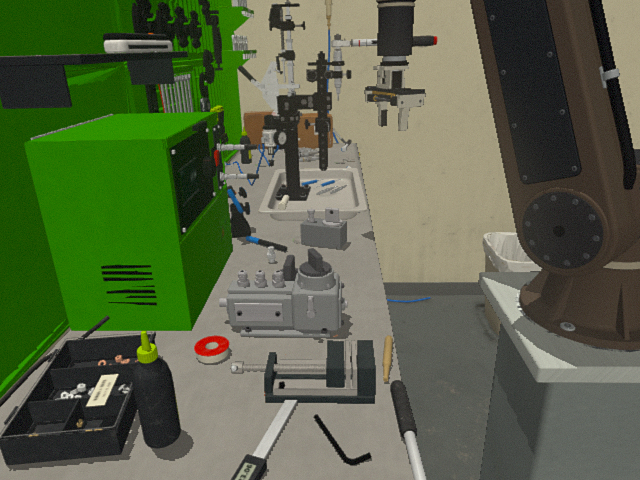

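Run:
```python
import cv2,numpy as np
t=cv2.imread('pics/top0.png')
a=cv2.resize(t[150:275,210:290],None,fx=4.8,fy=4.8,interpolation=3)
b=cv2.resize(t[175:300,395:475],None,fx=4.8,fy=4.8,interpolation=3)
cv2.imwrite('pics/c1.png',np.hstack([a,b]))
```

```text
(no output)
```

View pics/c1.png

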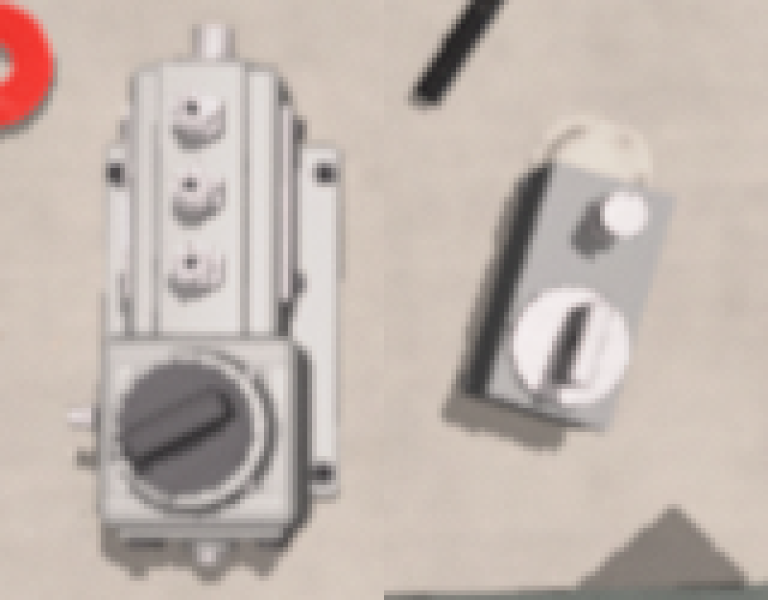

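```bash
cat > h.py <<'E'
from station import arm,cams
import numpy as np,cv2
from scipy.spatial.transform import Rotation as Ro
def cam(n,s=None):
    i=cams.camera_info(n);K=np.array(i['camera_matrix'])
    if n=='wrist':
        s=s or arm.get_state();R=Ro.from_euler('xyz',s['ee_rot']).as_matrix()
        T=np.eye(4);T[:3,:3]=R;T[:3,3]=s['eef_pos'];M=np.linalg.inv(T@np.array(i['hand_eye']))
        return K,M[:3,:3],M[:3,3]
    return K,np.array(i['R']),np.array(i['t'])
def back(c,uv,z):
    K,R,t=c;C=-R.T@t;d=R.T@np.linalg.solve(K,[uv[0],uv[1],1.]);return C+d*(z-C[2])/d[2]
def proj(c,X):
    K,R,t=c;p=K@(R@np.array(X)+t);return p[:2]/p[2]
def move(xyz,yaw,s=None):
    "row numbers for a tool-down target pose (from the measured pose)"
    s=s or arm.get_state();R=Ro.from_euler('xyz',s['ee_rot'])
    T=Ro.from_euler('xyz',[np.pi,0,yaw])
    return np.round(R.inv().apply(np.array(xyz)-s['eef_pos'])/.08,3),np.round((R.inv()*T).as_rotvec()/.5,3)
E
python3 - <<'E'
from h import *
c=cam('top')
A=lambda p:(p[0]/4.8+210,p[1]/4.8+150)
B=lambda p:((p[0]-384)/4.8+395,p[1]/4.8+175)
P=lambda l,f,p,z:print(l,np.round(back(c,f(p),z),4))
P('flange',A,(184,427),.1175-.0115);P('boss',A,(194,432),.1)
for p in((204,118),(202,195),(201,268)):P('union',A,p,.096)
for p in((122,440),(205,393),(232,405),(137,470)):P('bar',A,p,.1435)
P('collar',B,(571,346),.058);P('tabtop',B,(598,308),.091);P('tabtop',B,(584,387),.091)
P('gauge',B,(624,213),.082)
for p in((545,163),(675,195),(607,430),(490,392)):P('block',B,p,.052)
for n,p in(('fit',(376,183)),('mk1',(405,193)),('mk2',(435,148)),('cap2',(321,210)),('punch',(178,294)),('punch',(228,300))):print(n,back(c,p,.01))
print(proj(c,[.45,0,0]))
E
```

```text
flange [0.4795 0.0368 0.106 ]
boss [0.4777 0.0339 0.1   ]
union [0.5987 0.0282 0.096 ]
union [0.5689 0.0296 0.096 ]
union [0.5408 0.0305 0.096 ]
bar [0.4738 0.0536 0.1435]
bar [0.4899 0.0234 0.1435]
bar [0.4853 0.0138 0.1435]
bar [0.4628 0.0484 0.1435]
collar [ 0.4561 -0.3135  0.058 ]
tabtop [ 0.4701 -0.3162  0.091 ]
tabtop [ 0.4396 -0.3095  0.091 ]
gauge [ 0.5075 -0.3303  0.082 ]
block [ 0.531  -0.3072  0.052 ]
block [ 0.5165 -0.3599  0.052 ]
block [ 0.4218 -0.3284  0.052 ]
block [ 0.4385 -0.2813  0.052 ]
fit [ 0.59114377 -0.21145685  0.01      ]
mk1 [ 0.56910594 -0.27030866  0.01      ]
mk2 [ 0.6606659  -0.33562826  0.01      ]
cap2 [ 0.53860839 -0.09742863  0.01      ]
punch [0.37702614 0.19380215 0.01      ]
punch [0.362039   0.09429553 0.01      ]
[274.49533351 254.90846624]
```

The top crop shows the cap's flange at about (248, 239), with its bar running about -60°. The unions lie in a line up the picture, the key collar is at (434, 247) and the gauge at (445, 219). The recovered sizes fit: unions 29 mm apart, block about 97 x 55 mm. The loose cap at (321, 210) is the larger decoy. I'm now moving over the port.

```bash
R='s'; python3 -m handwheel '[[[-0.89,1,0,0,0,0,0],[-0.89,1,0,0,0,0,0],[-0.89,1,0,0,0,0,0]]]'
python3 -m handwheel '[[[-0.89,1,0,0,0,0,0],[-0.89,1,0,0,0,0,0]]]'
python3 -m handwheel '[[[-0.89,1,0,0,0,0,0],[-0.89,1,0,0,0,0,0]]]'
python3 -m handwheel '[[[-0.89,1,0,0,0,0,0],[-0.89,1,0,0,0,0,0]]]'
python3 -m handwheel '[[[-0.89,1,0,0,0,0,0],[-0.89,1,0,0,0,0,0]]]'
python3 -m handwheel '[[[-0.89,1,0,0,0,0,0],[-0.89,1,0,0,0,0,0],[-0.89,1,0,0,0,0,0]]]'
python3 -c "
from h import *
print(arm.get_state()['q'],move([.477,.034,.2],-1.047))"
```

```text
t: 0.52
eef_pos: [0.3209, -0.5042, 0.2271]
ee_rot: [-3.141, 0.001, -2.694]
force: [0.1, -0.1, 0.4]
width: 0.0877
gripper_force: 0.0
t: 0.78
eef_pos: [0.3501, -0.4026, 0.2262]
ee_rot: [3.141, -0.0, -2.698]
force: [2.0, 0.4, -1.1]
width: 0.0879
gripper_force: 0.0
t: 1.02
eef_pos: [0.3803, -0.2994, 0.2266]
ee_rot: [-3.141, 0.0, -2.697]
force: [0.2, 0.4, -0.3]
width: 0.0875
gripper_force: 0.0
t: 1.27
eef_pos: [0.4103, -0.1964, 0.2268]
ee_rot: [-3.141, 0.0, -2.697]
force: [0.5, -0.5, -0.1]
width: 0.0879
gripper_force: 0.0
t: 1.52
eef_pos: [0.4403, -0.0933, 0.2268]
ee_rot: [-3.141, 0.001, -2.696]
force: [0.2, -0.6, 0.1]
width: 0.0879
gripper_force: 0.0
t: 1.9
eef_pos: [0.4706, 0.01, 0.2264]
ee_rot: [-3.142, -0.0, -2.694]
force: [0.3, -0.2, -0.0]
width: 0.0873
gripper_force: 0.0
[ 4.40934286e-01  1.61769247e-02 -4.20134629e-01  3.82106958e-05
 -1.13466271e+00 -1.56380039e+00] (array([-0.202,  0.236,  0.33 ]), array([ 0.   , -0.   , -3.293]))
```

```bash
python3 -m handwheel '[[[-0.2,0.236,0,0,0,-0.35,0],[-0.2,0.236,0,0,0,-0.7,0],[-0.2,0.236,0,0,0,-1,0]]]' >/dev/null
python3 -m handwheel '[[[0,0,0,0,0,-0.35,0],[0,0,0,0,0,-0.7,0],[0,0,0,0,0,-1,0]]]' >/dev/null
python3 -m handwheel '[[[0,0,0,0,0,-0.35,0],[0,0,0,0,0,-0.7,0],[0,0,0,0,0,-1,0]]]' >/dev/null
python3 -m handwheel '[[[0,0,0,0,0,-0.29,0],[0,0,0,0,0,-0.29,0],[0,0,0,0,0,-0.29,0]]]'
python3 - <<'E'
from h import *
s=arm.get_state();cv2.imwrite('pics/w1.png',cams.grab_frame('wrist'))
c=cam('wrist',s);print(s['eef_pos'],s['ee_rot'])
for X in([.477,.034,.1435],[.477,.034,.1],[.5409,.0305,.096],[.5987,.0282,.096]):print(proj(c,X))
E
```

```text
t: 3.4
eef_pos: [0.4758, 0.0312, 0.2265]
ee_rot: [3.141, 0.0, -1.056]
force: [-0.2, -0.4, 0.3]
width: 0.0876
gripper_force: 0.0
[0.47581282 0.03117793 0.22648623] [ 3.14132468e+00  1.86104600e-05 -1.05564513e+00]
[310.41235781 251.95001261]
[311.22752267 233.31492273]
[240.23118668 188.15651619]
[170.93977046 146.87970768]
```

View pics/w1.png

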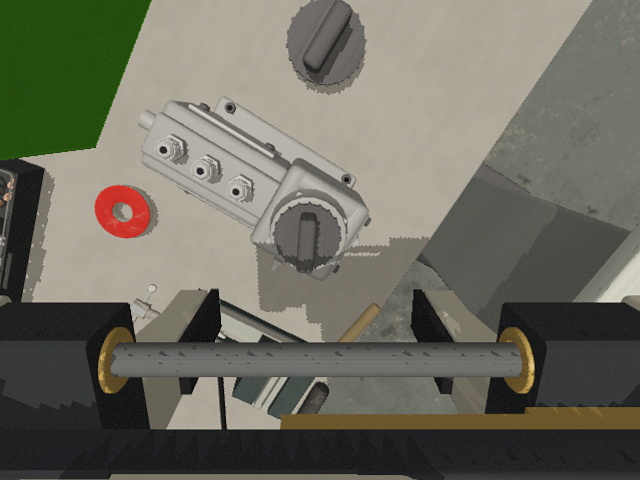

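The unions fall where predicted, to about 2 px. The bar runs almost straight along image v, at about (309, 212-268). I'm enlarging the port for the exact axis.

Run:
```python
import cv2
a=cv2.imread('pics/w1.png')[180:290,240:380]
cv2.imwrite('pics/c2.png',cv2.resize(a,None,fx=5,fy=5,interpolation=3))
```

```text
(no output)
```

View pics/c2.png

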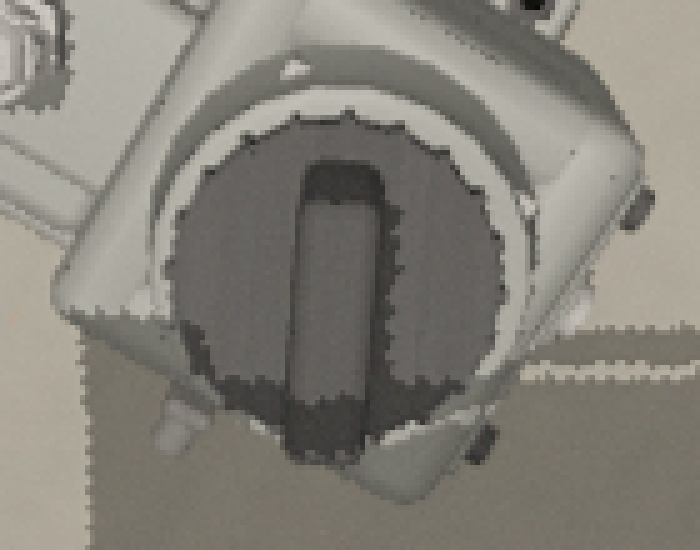

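Run:
```python
from h import *
c=cam('wrist')
A=lambda u,v:(u/5+240,v/5+180)
b1=back(c,A(323,460),.1435);b2=back(c,A(341,203),.1435);d=b2-b1
print('bar',(b1+b2)/2,np.linalg.norm(d),np.degrees(np.arctan2(d[1],d[0])))
print('fl',back(c,A(336,278),.106),'boss',back(c,A(340,272),.1))
print(back(c,(240,188),.096),back(c,(205,168),.096),back(c,(169.5,149),.096))
for z in(.19,.122):print(move([.4775,.034,z],-1.047))
```

```text
bar [0.48114011 0.03234763 0.1435    ] 0.03621590175948913 -64.61446665143806
fl [0.47962644 0.03564834 0.106     ] boss [0.47878529 0.03615588 0.1       ]
[0.54115318 0.03067217 0.096     ] [0.57055144 0.03008704 0.096     ] [0.59908344 0.03036744 0.096     ]
(array([-0.019, -0.035,  0.457]), array([ 0.   , -0.   , -0.016]))
(array([-0.019, -0.035,  1.307]), array([ 0.   , -0.   , -0.016]))
```

```bash
python3 -m handwheel '[[[-0.016,-0.055,0.4,0,0,0.09,60],[-0.016,-0.055,0.8,0,0,0.09,60],[-0.016,-0.055,0.8,0,0,0.09,60]]]' 20
python3 -m handwheel '[[[0,0,0.25,0,0,0,60],[0,0,0.51,0,0,0,60],[0,0,0.51,0,0,0,60]]]'
python3 -m handwheel '[[[0,0,0,0,0,0,255],[0,0,0,0,0,0,255],[0,0,0,0,0,0,255],[0,0,0,0,0,0,255],[0,0,0,0,0,0,255]]]' 20
```

```text
t: 3.82
eef_pos: [0.4775, 0.0343, 0.1607]
ee_rot: [3.137, 0.0, -1.098]
force: [0.2, -0.4, 1.1]
width: 0.0681
gripper_force: 0.0
t: 4.2
eef_pos: [0.4789, 0.0348, 0.122]
ee_rot: [3.14, -0.0, -1.097]
force: [-0.1, 0.3, 0.9]
width: 0.0672
gripper_force: 0.0
t: 4.82
eef_pos: [0.479, 0.035, 0.1218]
ee_rot: [-3.141, 0.0, -1.097]
force: [-0.2, -0.1, -1.3]
width: 0.0225
gripper_force: 0.0
```

```bash
python3 -m handwheel '[[[0,0,0,0,0,0,255],[0,0,0,0,0,0,255],[0,0,0,0,0,0,255],[0,0,0,0,0,0,255]]]' 20
python3 -c "
from station import arm
print(arm.get_state()['moment'])"
```

```text
t: 5.32
eef_pos: [0.4792, 0.0351, 0.1218]
ee_rot: [-3.141, -0.0, -1.097]
force: [0.6, 0.5, 0.0]
width: 0.0121
gripper_force: 20.0
[ 0.09865387 -0.15547372  0.05769264]
```

```bash
python3 -m handwheel '[[[0,0,0,0,0,-0.25,255],[0,0,0,0,0,-0.5,255],[0,0,0,0,0,-0.75,255],[0,0,0,0,0,-1,255],[0,0,0,0,0,-1,255]]]' 25
python3 -c "
from station import arm
print(arm.get_state()['moment'])"
```

```text
t: 5.95
eef_pos: [0.4793, 0.0353, 0.1219]
ee_rot: [-3.141, -0.0, -0.597]
force: [0.7, 1.1, 0.3]
width: 0.0116
gripper_force: 25.0
[ 0.51148685 -0.26581947 -0.0212772 ]
```

Low forces. Continuing.

```bash
python3 -m handwheel '[[[0,0,0,0,0,-0.25,255],[0,0,0,0,0,-0.5,255],[0,0,0,0,0,-0.75,255],[0,0,0,0,0,-1,255],[0,0,0,0,0,-1,255]]]' 25
python3 -c "
from station import arm
print(arm.get_state()['moment'])"
python3 -m handwheel '[[[0,0,0,0,0,-0.05,255],[0,0,0,0,0,-0.1,255],[0,0,0,0,0,-0.14,255],[0,0,0,0,0,-0.14,255]]]' 25
python3 -c "
from station import arm
print(arm.get_state()['moment'])"
```

```text
t: 6.58
eef_pos: [0.4795, 0.0355, 0.1219]
ee_rot: [-3.141, -0.001, -0.1]
force: [1.2, 3.9, 0.3]
width: 0.0119
gripper_force: 25.0
[ 1.11781269 -0.55103221 -0.03167901]
t: 7.08
eef_pos: [0.4795, 0.0355, 0.122]
ee_rot: [-3.141, -0.001, -0.028]
force: [1.0, 5.0, 0.2]
width: 0.0116
gripper_force: 25.0
[ 1.91468566 -0.35645877 -0.0656999 ]
```

```bash
python3 -m handwheel '[[[0,-0.012,0,0,0,-0.05,255],[0,-0.012,0,0,0,-0.1,255],[0,-0.012,0,0,0,-0.1,255]]]' 25
python3 -c "
from station import arm
print(arm.get_state()['moment'])"
python3 -m handwheel '[[[0,-0.005,0,0,0,-0.04,255],[0,-0.005,0,0,0,-0.08,255],[0,-0.005,0,0,0,-0.08,255]]]' 25
python3 -c "
from station import arm
print(arm.get_state()['moment'])"
```

```text
t: 7.45
eef_pos: [0.4792, 0.0361, 0.1219]
ee_rot: [-3.141, -0.0, 0.023]
force: [0.7, 4.5, 1.6]
width: 0.0117
gripper_force: 25.0
[ 1.77582582 -0.29680297 -0.06970027]
t: 7.82
eef_pos: [0.4791, 0.0365, 0.1219]
ee_rot: [-3.141, -0.0, 0.063]
force: [0.0, 4.5, 3.2]
width: 0.0116
gripper_force: 25.0
[ 1.82264623 -0.00254573 -0.09519892]
```

```bash
python3 -m handwheel '[[[0,-0.008,0,0,0,-0.04,255],[0,-0.008,0,0,0,-0.08,255],[0,-0.008,0,0,0,-0.08,255]]]' 25
python3 -c "
from station import arm
print(arm.get_state()['moment'])"
python3 -m handwheel '[[[0,-0.005,0,0,0,-0.04,255],[0,-0.005,0,0,0,-0.08,255],[0,-0.005,0,0,0,-0.08,255]]]' 25
python3 - <<'E'
from h import *
print(arm.get_state()['moment'])
s=arm.get_state();cv2.imwrite('pics/w2.png',cv2.resize(cams.grab_frame('wrist')[180:480,140:540],None,fx=2,fy=2))
E
```

```text
t: 8.2
eef_pos: [0.479, 0.0368, 0.1218]
ee_rot: [3.141, 0.0, 0.103]
force: [1.7, 2.3, 3.2]
width: 0.0118
gripper_force: 25.2
[ 0.86713913 -0.24938029 -0.31985852]
t: 8.57
eef_pos: [0.479, 0.0372, 0.1218]
ee_rot: [3.141, 0.0, 0.143]
force: [2.5, -0.0, 4.0]
width: 0.012
gripper_force: 25.7
[-0.07072785 -0.50821043 -0.49195414]
```

View pics/w2.png

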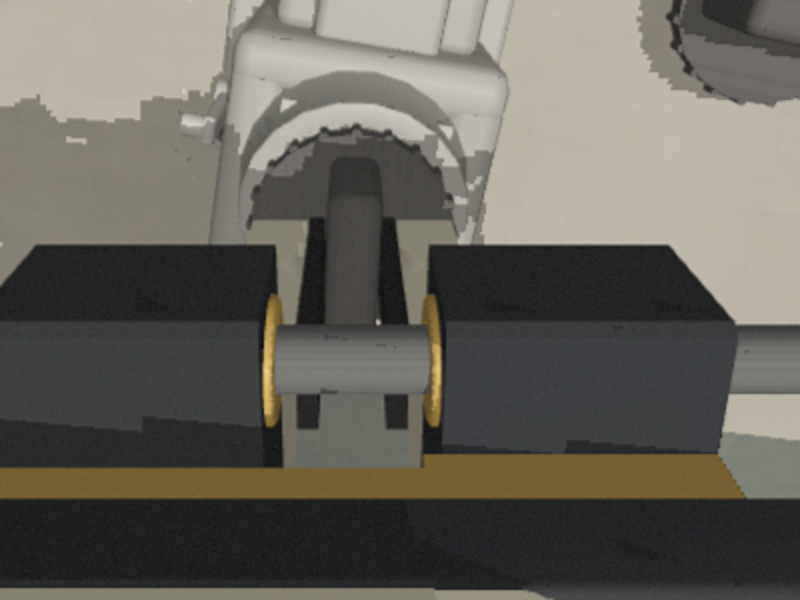

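Torque of -0.49 N m about z shows the stop has been reached. I'm easing back slightly and lifting.

```bash
python3 -m handwheel '[[[0,0,0,0,0,0.08,255],[0,0,0,0,0,0.16,255],[0,0,0,0,0,0.16,255]]]' 30
python3 -m handwheel '[[[0,0,-0.03,0,0,0,255],[0,0,-0.06,0,0,0,255],[0,0,-0.1,0,0,0,255],[0,0,-0.1,0,0,0,255]]]' 30
```

```text
t: 9.0
eef_pos: [0.4789, 0.0371, 0.1218]
ee_rot: [3.141, 0.0, 0.064]
force: [2.9, -1.4, 3.8]
width: 0.0114
gripper_force: 30.0
t: 9.5
eef_pos: [0.4787, 0.0373, 0.1299]
ee_rot: [3.141, 0.0, 0.063]
force: [1.7, -1.0, -1.3]
width: 0.0116
gripper_force: 30.0
```

```bash
python3 -m handwheel '[[[0,0,-0.25,0,0,0,255],[0,0,-0.5,0,0,0,255],[0,0,-0.5,0,0,0,255],[0,0,-0.5,0,0,0,255]]]' 30
python3 -m handwheel '[[[-0.08,0.4,0,0,0,0,255],[-0.167,0.73,0,0,0,0,255],[-0.167,0.73,0,0,0,0,255]]]' >/dev/null
python3 -m handwheel '[[[-0.08,0.4,0,0,0,0,255],[-0.167,0.73,0,0,0,0,255],[-0.167,0.73,0,0,0,0,255]]]' >/dev/null
python3 -m handwheel '[[[-0.08,0.4,0,0,0,0,255],[-0.167,0.73,0,0,0,0,255],[-0.167,0.73,0,0,0,0,255]]]'
python3 -m handwheel '[[[0,0,0.5,0,0,0,255],[0,0,1,0,0,0,255],[0,0,1,0,0,0,255]]]'
python3 -m handwheel '[[[0,0,0.3,0,0,0,255],[0,0,0.5,0,0,0,255],[0,0,0.5,0,0,0,255]]]'
```

```text
t: 10.0
eef_pos: [0.4781, 0.0373, 0.169]
ee_rot: [-3.141, 0.001, 0.063]
force: [-0.2, -0.0, -1.0]
width: 0.0116
gripper_force: 30.0
t: 11.12
eef_pos: [0.4497, -0.1404, 0.1692]
ee_rot: [-3.141, 0.001, 0.062]
force: [0.0, 0.6, -1.1]
width: 0.0116
gripper_force: 30.0
t: 11.5
eef_pos: [0.4479, -0.1392, 0.0874]
ee_rot: [-3.141, 0.006, 0.063]
force: [0.1, 0.3, -1.6]
width: 0.0115
gripper_force: 30.0
t: 11.88
eef_pos: [0.4504, -0.1395, 0.0503]
ee_rot: [3.141, 0.001, 0.064]
force: [-0.5, -0.4, -0.7]
width: 0.0119
gripper_force: 30.0
```

Run:
```python
from h import *
cv2.imwrite('pics/s1.png',cv2.resize(cams.grab_frame('side')[180:380,200:420],None,fx=3,fy=3))
```

```text
(no output)
```

View pics/s1.png

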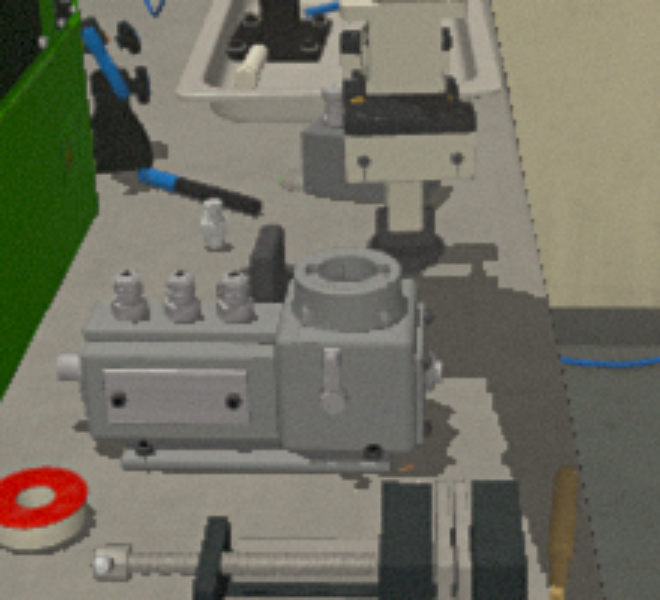

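The port is open and the cap hangs upright in the gripper. I'm lowering it to the bench.

```bash
python3 -m handwheel '[[[0,0,0.1,0,0,0,255],[0,0,0.19,0,0,0,255],[0,0,0.19,0,0,0,255]]]'
python3 -m handwheel '[[[0,0,0.01,0,0,0,255],[0,0,0.015,0,0,0,255],[0,0,0.015,0,0,0,255]]]'
```

```text
t: 12.3
eef_pos: [0.4496, -0.14, 0.0342]
ee_rot: [3.142, 0.001, 0.063]
force: [0.4, 0.4, -1.4]
width: 0.0116
gripper_force: 30.0
t: 12.68
eef_pos: [0.45, -0.14, 0.0334]
ee_rot: [3.142, -0.0, 0.063]
force: [0.6, -0.2, -0.6]
width: 0.0117
gripper_force: 30.0
```

```bash
python3 -m handwheel '[[[0,0,0.008,0,0,0,255],[0,0,0.016,0,0,0,255],[0,0,0.016,0,0,0,255]]]'
python3 -m handwheel '[[[0,0,0.008,0,0,0,255],[0,0,0.014,0,0,0,255],[0,0,0.014,0,0,0,255]]]'
```

```text
t: 13.05
eef_pos: [0.4503, -0.14, 0.0332]
ee_rot: [3.141, -0.001, 0.064]
force: [-4.1, 2.0, 14.0]
width: 0.0117
gripper_force: 30.0
t: 13.42
eef_pos: [0.4505, -0.1401, 0.0332]
ee_rot: [3.141, -0.001, 0.064]
force: [-8.4, 4.2, 28.6]
width: 0.0115
gripper_force: 30.0
```

```bash
python3 -m handwheel '[[[0,0,-0.02,0,0,0,255],[0,0,-0.025,0,0,0,255],[0,0,-0.025,0,0,0,255]]]'
python3 -m handwheel '[[[0,0,0,0,0,0,150],[0,0,0,0,0,0,150],[0,0,0,0,0,0,150],[0,0,0,0,0,0,150],[0,0,0,0,0,0,150]]]'
python3 -m handwheel '[[[0,0,-0.25,0,0,0,150],[0,0,-0.5,0,0,0,150],[0,0,-1,0,0,0,150],[0,0,-1,0,0,0,150]]]'
python3 -m handwheel '[[[0,0,-0.5,0,0,0,100],[0,0,-0.8,0,0,0,100],[0,0,-0.8,0,0,0,100]]]'
python3 -c "
from h import *
print(move([.4561,-.3135,.18],-.297))"
```

```text
t: 13.8
eef_pos: [0.4504, -0.14, 0.0333]
ee_rot: [3.141, -0.001, 0.063]
force: [-1.4, 1.9, 7.5]
width: 0.0116
gripper_force: 30.0
t: 14.42
eef_pos: [0.45, -0.14, 0.0329]
ee_rot: [-3.142, 0.0, 0.063]
force: [0.1, -0.5, 0.2]
width: 0.0361
gripper_force: 0.0
t: 14.92
eef_pos: [0.4521, -0.1399, 0.1157]
ee_rot: [3.141, -0.006, 0.064]
force: [0.5, 0.5, -0.1]
width: 0.0361
gripper_force: 0.0
t: 15.3
eef_pos: [0.4509, -0.1399, 0.1782]
ee_rot: [-3.142, -0.003, 0.063]
force: [-0.0, -0.1, -0.9]
width: 0.0526
gripper_force: 0.0
(array([-0.073,  2.17 , -0.023]), array([-0.001, -0.006,  0.721]))
```

```bash
python3 -m handwheel '[[[-0.03,0.5,0,0,0,0,100],[-0.03,1,0,0,0,0,100],[-0.03,1,0,0,0,0,100]]]'>/dev/null
python3 -m handwheel '[[[-0.03,0.5,0,0,0,0,100],[-0.03,1,0,0,0,0,100],[-0.03,1,0,0,0,0,100]]]'>/dev/null
python3 -m handwheel '[[[0,0.17,0,0,0,0.35,100],[0,0.17,0,0,0,0.72,100],[0,0.17,0,0,0,0.72,100],[0,0.17,0,0,0,0.72,100]]]'
python3 - <<'E'
from h import *
s=arm.get_state();im=cams.grab_frame('wrist');cv2.imwrite('pics/w3.png',cv2.resize(im[120:320,210:450],None,fx=3,fy=3,interpolation=3))
c=cam('wrist',s)
print(s['eef_pos'],s['ee_rot'])
for X in([.4561,-.3135,.091],[.4561,-.3135,.058],[.5075,-.3303,.082]):print((proj(c,X)-[210,120])*3)
E
```

```text
t: 16.55
eef_pos: [0.4561, -0.3127, 0.1766]
ee_rot: [-3.141, 0.001, -0.292]
force: [0.0, 0.3, 0.6]
width: 0.0535
gripper_force: 0.0
[ 0.45607695 -0.3127202   0.17660053] [-3.14139677e+00  5.60562047e-04 -2.92068354e-01]
[315.43805624 379.57387021]
[315.95267751 337.81155181]
[321.637957  130.6016208]
```

View pics/w3.png

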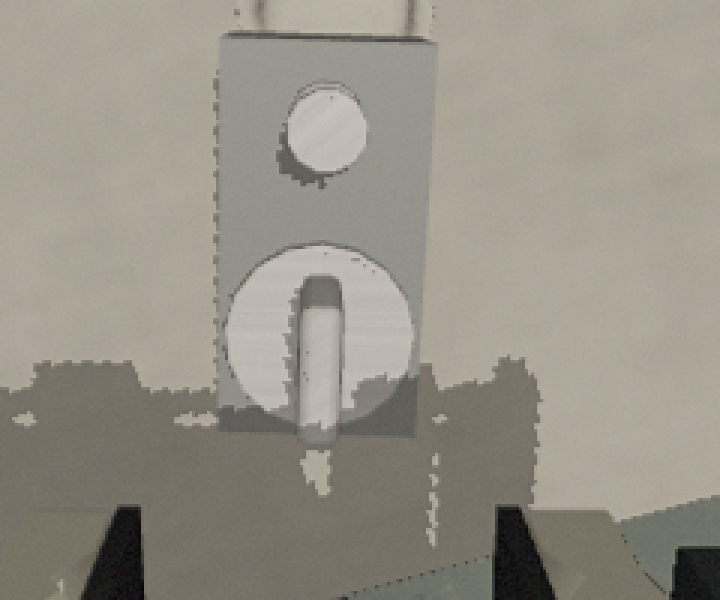

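The tab's top face runs from (322, 307) to (318, 443) in the crop, the collar centre is at (319, 336) and the gauge at (327, 130).

Run:
```python
from h import *
c=cam('wrist');A=lambda u,v:(u/3+210,v/3+120)
b1=back(c,A(318,443),.091);b2=back(c,A(322,307),.091);d=b2-b1
print((b1+b2)/2,np.linalg.norm(d),np.arctan2(d[1],d[0]))
k=back(c,A(319,336),.058);g=back(c,A(327,130),.082);print(k,g,np.linalg.norm((g-k)[:2]),np.arctan2(*(g-k)[1::-1]))
print(back(c,A(0,0),.05))
m=(b1+b2)/2
print(move([(m[0]+k[0])/2,(m[1]+k[1])/2,.063],-.30))
```

```text
[ 0.45658294 -0.31483905  0.091     ] 0.03211913254239932 -0.3190175614014095
[ 0.45637647 -0.31452167  0.058     ] [ 0.50733879 -0.33164365  0.082     ] 0.05376170105575962 -0.3241245686267932
[ 0.55532762 -0.26524568  0.05      ]
(array([0.011, 0.021, 1.422]), array([-0.   ,  0.001,  0.015]))
```

```bash
python3 -m handwheel '[[[0.011,0.021,0.4,0,0,0.056,100],[0.011,0.021,0.85,0,0,0.056,100],[0.011,0.021,0.85,0,0,0.056,100]]]'
python3 -m handwheel '[[[0,0,0.3,0,0,0,100],[0,0,0.58,0,0,0,100],[0,0,0.58,0,0,0,100]]]'
python3 -m handwheel '[[[0,0,0,0,0,0,255],[0,0,0,0,0,0,255],[0,0,0,0,0,0,255],[0,0,0,0,0,0,255],[0,0,0,0,0,0,255]]]' 30
python3 -m handwheel '[[[0,0,0,0,0,0,255],[0,0,0,0,0,0,255],[0,0,0,0,0,0,255]]]' 40
```

```text
t: 16.98
eef_pos: [0.4546, -0.3144, 0.1067]
ee_rot: [-3.141, 0.005, -0.323]
force: [0.3, 0.2, 0.5]
width: 0.053
gripper_force: 0.0
t: 17.35
eef_pos: [0.4563, -0.3152, 0.0627]
ee_rot: [3.141, 0.001, -0.323]
force: [-0.4, -0.1, 0.3]
width: 0.0534
gripper_force: 0.0
t: 17.98
eef_pos: [0.4568, -0.315, 0.0628]
ee_rot: [-3.141, -0.0, -0.325]
force: [0.9, 6.8, 2.6]
width: 0.01
gripper_force: 30.0
t: 18.35
eef_pos: [0.4568, -0.315, 0.0628]
ee_rot: [-3.141, -0.0, -0.325]
force: [0.3, 5.5, 5.1]
width: 0.0097
gripper_force: 40.0
```

```bash
python3 -m handwheel '[[[0,0,-0.2,0,0,0,255],[0,0,-0.4,0,0,0,255],[0,0,-0.6,0,0,0,255],[0,0,-0.8,0,0,0,255],[0,0,-0.8,0,0,0,255]]]' 40
python3 -m handwheel '[[[0,0,-0.4,0,0,0,255],[0,0,-0.75,0,0,0,255],[0,0,-0.75,0,0,0,255]]]'
python3 - <<'E'
from h import *
print(move([.479,.036,.187],-.01))
E
```

```text
t: 18.98
eef_pos: [0.4575, -0.3161, 0.1287]
ee_rot: [3.141, -0.004, -0.325]
force: [-1.3, 0.6, -1.4]
width: 0.01
gripper_force: 40.0
t: 19.35
eef_pos: [0.4575, -0.316, 0.1885]
ee_rot: [3.141, -0.004, -0.325]
force: [0.5, -0.3, -2.7]
width: 0.0099
gripper_force: 40.0
(array([-1.15 , -4.256,  0.013]), array([ 0.002, -0.007, -0.629]))
```

```bash
python3 -m handwheel '[[[-0.18,-0.4,0,0,0,0,255],[-0.37,-0.804,0,0,0,0,255],[-0.37,-0.804,0,0,0,0,255]]]'>/dev/null
python3 -m handwheel '[[[-0.18,-0.4,0,0,0,0,255],[-0.37,-0.804,0,0,0,0,255],[-0.37,-0.804,0,0,0,0,255]]]'>/dev/null
python3 -m handwheel '[[[-0.18,-0.4,0,0,0,0,255],[-0.37,-0.804,0,0,0,0,255],[-0.37,-0.804,0,0,0,0,255]]]'>/dev/null
python3 -m handwheel '[[[-0.18,-0.4,0,0,0,0,255],[-0.37,-0.804,0,0,0,0,255],[-0.37,-0.804,0,0,0,0,255]]]'>/dev/null
python3 -m handwheel '[[[-0.18,-0.4,0,0,0,-0.31,255],[-0.37,-0.804,0,0,0,-0.63,255],[-0.37,-0.804,0,0,0,-0.63,255],[-0.37,-0.804,0,0,0,-0.63,255],[-0.37,-0.804,0,0,0,-0.63,255]]]'
python3 - <<'E'
from h import *
s=arm.get_state();im=cams.grab_frame('wrist');c=cam('wrist',s)
np.save('c4.npy',np.array([*s['eef_pos'],*s['ee_rot']]))
p=proj(c,[.479,.036,.1]);print(p,(proj(c,[.479,.036,.086])))
o=np.clip((p-[100,75]).astype(int),0,[440,330]);print(o)
cv2.imwrite('pics/w4.png',cv2.resize(im[o[1]:o[1]+150,o[0]:o[0]+200],None,fx=4,fy=4,interpolation=3))
E
```

```text
t: 21.48
eef_pos: [0.419, 0.0356, 0.1864]
ee_rot: [3.141, 0.0, -0.012]
force: [0.5, 0.1, -1.0]
width: 0.0099
gripper_force: 40.0
[312.3770226  155.39359372] [312.59179558 153.46783636]
[212  80]
```

View pics/w4.png

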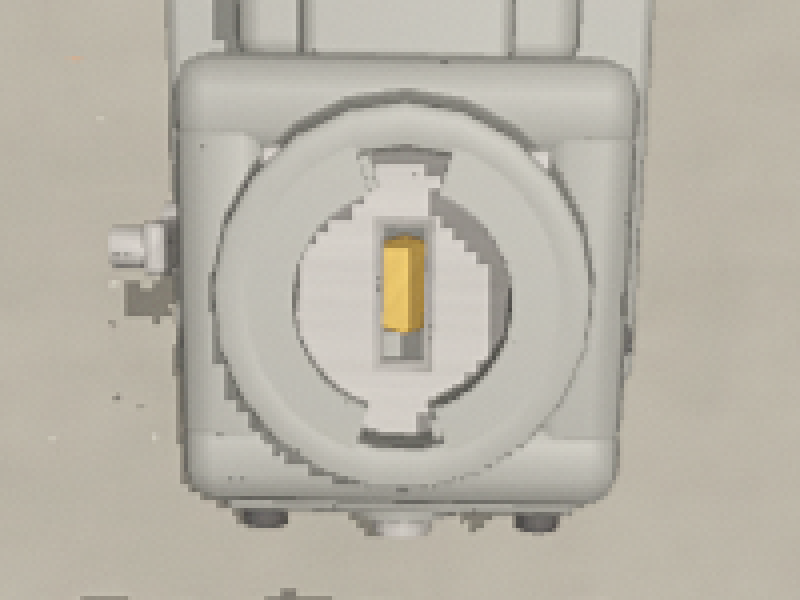

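The picture shows the slot mouth centred at crop (405, 293), upright to within about 1°. The boss is centred at (403, 292).

Run:
```python
from h import *
v=np.load('c4.npy');c=cam('wrist',{'eef_pos':v[:3],'ee_rot':v[3:]});A=lambda u,v:(u/4+212,v/4+80)
S=back(c,A(405,293.5),.086);print('slot',S,'boss',back(c,A(403,292),.1))
a=back(c,A(403,370),.086);b=back(c,A(405.5,217),.086);print(np.linalg.norm(b-a),np.arctan2(*(b-a)[1::-1]))
print(move([S[0],S[1],.186],-.02))
```

```text
slot [0.47905533 0.0355637  0.086     ] boss [0.48046505 0.03574647 0.1       ]
0.024772280301294157 -0.02988810859981365
(array([ 0.751, -0.008,  0.005]), array([0.001, 0.001, 0.016]))
```

```bash
python3 -m handwheel '[[[0.4,-0.006,0,0,0,0.016,255],[0.75,-0.006,0,0,0,0.016,255],[0.75,-0.006,0,0,0,0.016,255]]]'
python3 -m handwheel '[[[0,0,0.2,0,0,0,255],[0,0,0.4,0,0,0,255],[0,0,0.52,0,0,0,255],[0,0,0.52,0,0,0,255]]]'
python3 -m handwheel '[[[0,0,0.05,0,0,0,255],[0,0,0.08,0,0,0,255],[0,0,0.08,0,0,0,255]]]'
```

```text
t: 21.9
eef_pos: [0.4803, 0.0358, 0.186]
ee_rot: [3.141, 0.001, -0.02]
force: [-1.5, 0.1, -1.8]
width: 0.0099
gripper_force: 40.0
t: 22.4
eef_pos: [0.4783, 0.0361, 0.1445]
ee_rot: [3.141, 0.001, -0.018]
force: [-1.1, 0.6, -0.8]
width: 0.0101
gripper_force: 40.0
t: 22.78
eef_pos: [0.4789, 0.0366, 0.1386]
ee_rot: [-3.142, -0.0, -0.018]
force: [0.2, 0.3, -1.4]
width: 0.0095
gripper_force: 40.0
```

```bash
python3 -m handwheel '[[[0,0,0.02,0,0,0,255],[0,0,0.04,0,0,0,255],[0,0,0.06,0,0,0,255],[0,0,0.06,0,0,0,255]]]'
python3 -m handwheel '[[[0,0,0.02,0,0,0,255],[0,0,0.04,0,0,0,255],[0,0,0.06,0,0,0,255],[0,0,0.06,0,0,0,255]]]'
```

```text
t: 23.28
eef_pos: [0.4792, 0.0366, 0.1338]
ee_rot: [-3.141, -0.0, -0.018]
force: [0.7, -0.6, -2.6]
width: 0.0092
gripper_force: 40.0
t: 23.78
eef_pos: [0.4791, 0.0366, 0.1289]
ee_rot: [-3.141, -0.0, -0.018]
force: [2.8, 0.3, -3.0]
width: 0.0096
gripper_force: 40.0
```

```bash
python3 -m handwheel '[[[0.005,0,0.03,0,0,0,255],[0.005,0,0.06,0,0,0,255],[0.005,0,0.09,0,0,0,255],[0.005,0,0.09,0,0,0,255]]]'
python3 -m handwheel '[[[0,0,0.03,0,0,0,255],[0,0,0.06,0,0,0,255],[0,0,0.09,0,0,0,255],[0,0,0.09,0,0,0,255]]]' 50
python3 -m handwheel '[[[0,0,0.015,0,0,0,255],[0,0,0.03,0,0,0,255],[0,0,0.03,0,0,0,255]]]'
```

```text
t: 24.28
eef_pos: [0.4792, 0.0365, 0.1215]
ee_rot: [3.141, 0.0, -0.018]
force: [2.1, 0.2, -2.4]
width: 0.0096
gripper_force: 40.0
t: 24.78
eef_pos: [0.4793, 0.0365, 0.1146]
ee_rot: [3.142, -0.0, -0.018]
force: [-0.4, 0.1, 4.3]
width: 0.0099
gripper_force: 50.0
t: 25.15
eef_pos: [0.4793, 0.0365, 0.1122]
ee_rot: [3.142, -0.0, -0.018]
force: [-0.5, -0.5, 6.3]
width: 0.0097
gripper_force: 50.0
```

Right on schedule: the spring is engaged. Pushing to seat the collar.

```bash
python3 -m handwheel '[[[0,0,0.01,0,0,0,255],[0,0,0.018,0,0,0,255],[0,0,0.018,0,0,0,255]]]' 50
python3 -m handwheel '[[[0,0,0.007,0,0,0,255],[0,0,0.012,0,0,0,255],[0,0,0.012,0,0,0,255]]]'
```

```text
t: 25.52
eef_pos: [0.4794, 0.0365, 0.1108]
ee_rot: [3.142, -0.0, -0.018]
force: [-0.7, -0.4, 5.8]
width: 0.0098
gripper_force: 50.0
t: 25.9
eef_pos: [0.4794, 0.0365, 0.1107]
ee_rot: [3.142, -0.001, -0.017]
force: [-4.9, 1.2, 14.0]
width: 0.0096
gripper_force: 50.0
```

```bash
python3 -m handwheel '[[[0,0,0.004,0,0,0,255],[0,0,0.004,0,0,0,255],[0,0,0.004,0,0,0,255]]]'
python3 - <<'E'
from h import *
cv2.imwrite('pics/s2.png',cv2.resize(cams.grab_frame('side')[180:380,200:420],None,fx=3,fy=3))
E
```

```text
t: 26.28
eef_pos: [0.4794, 0.0365, 0.1107]
ee_rot: [3.142, -0.001, -0.017]
force: [-6.6, 0.4, 17.6]
width: 0.0099
gripper_force: 50.0
```

View pics/s2.png

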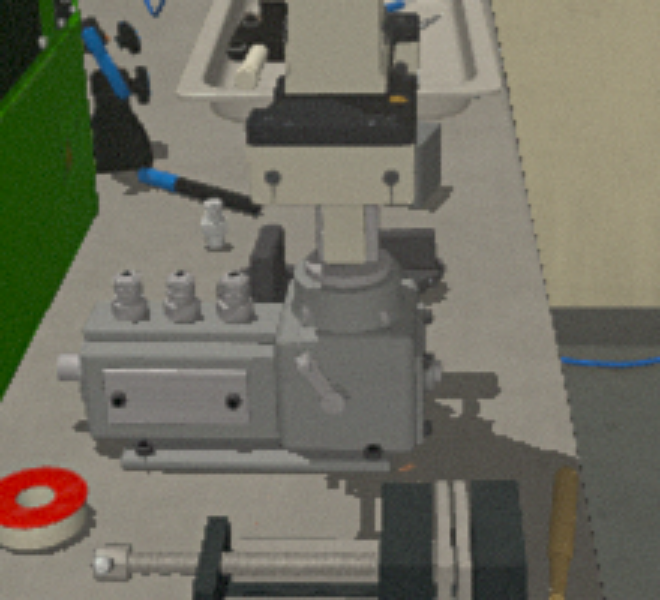

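The collar is on the rim and the stop lever has swung. The cap stands behind the pump at about (410, 250), bar on top. Handing in.

```bash
python3 -c "
from station import arm
print(arm.job_done())"
```

```text
the job is handed in; nothing more can be done
None
```

I handed the job in at about 26 s, with the cap turned free and standing upright on the bench and the stop key gripped and pressed through the slot until its collar sat on the rim; the hand-in gave no verdict.

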